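# Draw the pickup template out of its catch rack and lay it on the guitar body

### The job

Take the routing template with the two rectangular windows out of the rack: pull it by its handle straight out of its rails, past the spring catch, until it is wholly clear of the rack. Then lift it by the handle and set it down gently, flat inside the pencilled rectangle on the guitar body, its long side along the rectangle's long side, and let go. Leave the other template clicked home in the rack and do not disturb the bridge, the glue bottle or the sanding block.

Things in the scene. Friction and masses are not known exactly. Their poses are not given: they have to be found in the camera images.
- pickup_template: The template to move: plywood board 140 mm long (x), 100 wide (y), 12 thick, 0.2 to 0.42 kg, with two rectangular windows (36 x 64 mm, centred 38 mm either side of its middle along x) and a dark steel handle across its middle. It lies on the bench in either one of the rack's two bays, its x parallel to the rack's x. Origin: centre of its underside, z up. The same turned half round.
- pickup_template_bar (a point): Centre of that template's handle bar, 45 mm above its underside: a round bar of 12 mm diameter along the board's y, 72 mm between the centres of its two posts (60 mm free between them), free height of 27 mm between board and bar. The template balances on it.
- round_template: The other template, to be left alone: the same board and handle, but with two round holes of 40 mm in place of the windows. It lies in the rack's other bay.
- rack: Wooden rack fixed to the bench, 147 mm deep, 240 wide: two bays centred at y = -60 and +60 mm, each with rails reaching 6.5 mm over the board's long edges, so that it can only slide, not be lifted. Boards lie on the bench itself. Rail tops 23 mm high, wall behind the boards 30. Origin: on the bench, midway between the bays; x points from the open front away from the robot to the wall.
- rack_front (a point): Point on the bench midway between the bays at the rails' open front ends, 65 mm to -x of the rack's origin. A board at home has its origin 59 mm to +x of it; it comes out along the rack's -x and is wholly clear once its origin is 70 mm to -x of it (129 mm of travel).
- rack_catches (a point): Point midway between the bays, in line with the spring roller catches that grip a notch in the middle of both long edges of each board at home. Pulling a board free takes about 15 to 20 N along the rack's -x; the catches let go within about 8 mm, after that at most 8 N of rubbing is left.
- guitar: Unfinished solid guitar body of pale wood, 360 mm long, 270 wide, 45 thick, fixed to the bench, flat on top. Origin: on the bench under its middle; x along its length, towards the neck end with the cutaway and the dark neck pocket; y across.
- pencil_outline (a point): Centre of the pencilled dark rectangle on the guitar body's top, at the height of that top (45 mm above the bench). The rectangle is 164 mm long (x, along the guitar's length) and 124 wide (y) inside: 12 mm to spare on each side of the template.
- bridge: Metal guitar bridge, 40 x 80 x 13 mm, lying loose on the guitar body's wide end, beside the rectangle; leave alone. Origin: centre of its underside.
- glue_bottle: White glue bottle with a black cap, 56 mm across, 170 high, standing on the bench between the guitar body and the rack, beyond both; leave alone. Origin: centre of its underside.
- sanding_block: Cork sanding block, 115 x 65 x 30 mm, to the left of the rack; leave alone. Origin: centre of its underside.
Not all that is in view belongs to the job. What is shaped like the pickup_template but blue or red is not meant.

How it is judged:
By the outcome, as a careful person would: the job done as asked, in the order asked, and still so for the second after the job is handed in, with the robot touching nothing.
It also fails if it takes over 56 s, if anything falls off the work surface, if the arm or the gripper's body presses on something with over 40 N, if the wrist force passes 120 N, or if a joint passes its speed limit or range.

### The arm

A 6-joint arm with a two-finger parallel gripper is mounted at the origin on the work surface. World frame = base frame: x ahead of the robot, y to its left, z up, the work surface at z = 0. Lengths are in m, angles in rad, forces in N, time in s.
With the tool pointing down it reaches from about 0.35 to 0.975 m from the base axis. Payload 4.9 kg.
Tool frame: the origin (TCP) lies on the front face of the gripper's body, between the roots of the fingers; the fingertips stand 73 mm ahead of it and the grasp point (between the pads) lies 54 mm ahead of it; z points along the fingers, y is the line along which they close (so a half turn about z gives the same grasp; the last joint's range is limited). The gripper opens to 85 mm and grips with 20 to 120 N. Pads are 22 mm wide; open, the fingers measure 114 mm over their backs; the gripper's body (76 mm by 85 mm) begins 54 mm behind the grasp point. The pads swing forward as they close: fully open they stand 13 mm farther back than shut.
Start: joints at [1, 0.053, 1.613, -0, 1.476, -0.119], TCP at [0.273, 0.562, 0.304] pointing down, gripper open.
Joint ranges: [-3.01, 3.01], [-1.01, 2.22], [0.06, 2.58], [-1.02, 4.17], [0.09, 2.62], [-3.14, 3.14]. Speed limits (rad/s): [2.57, 2.57, 3.14, 3.14, 3.14, 3.14].

### API

Orientations are given as a rotation vector (axis times angle).
In Python, from station import status, imaging, order gives the robot as it stands.
- The arm moves only by the tool arm_command, never from a script. Its argument "increments" is a list of rows, each an object with "slide": the shift along the tool's x, y, z in m, a list of three; "spin": the turn about the tool's z in degrees; "gripper": the opening, from -1 (shut) to 1 (fully open). In form: [{"slide": [x, y, z], "spin": spin, "gripper": gripper}, ...]. A call has 1 to 8 rows; each row is the pose to reach, as a shift and turn from the pose commanded when the call began, along the tool's axes at that moment; what a row does not reach only later rows make up. A row lasts 1/12 s, in which the tool goes at most 41.7 mm and 7.16 degrees, less where a joint would pass 70% of its speed; a pose out of reach is approached as far as the arm can. A call with a gripper value outside its range is refused whole. The fingers move at their own pace and stop on an object; "newtons" is the grip in N (left out, the last holds). Time passes only in rows, so rows that repeat a pose let the fingers close. It gives the time, the measured TCP pose, the force, the opening and the grip force at its end, in the units of the state.
- status.get_obs(): the state, without advancing time (a new reading comes with each control period).
- imaging.get_image(name): name is "side" or "top" or "wrist"; returns a dict with "frame" (400x640x3 uint8, red, green, blue), "vfov" (degrees; the focal length in pixels is half the picture's height over the tangent of half this angle, whatever the lens; pixels are square), "cx", "cy" (the principal point, pixels), "k1" (the pictures are not rectified: a ray, as slopes to the right and down, at radius r is drawn at 1 + k1 r^2 times it, then the intrinsics apply), "view" (4x4, takes a point from world to camera coordinates); the wrist camera has in their place "mount" (4x4, takes a point from camera to tool coordinates, whose origin is the TCP and whose axes are the flange's). Camera axes: x right, y up, looking along -z (the intrinsics and any distortion apply to the point x, -y, -z); pixel columns grow to the right and rows downward; lengths in m; the calibration is good to about 2 mm. A picture is of the moment at which its call begins: read the wrist's pose just before it. There is no depth.
- order.finish_job(): hands the job in; it is judged then, once.
The state is a dict: "t": time; "q": joint angles; "dq": joint speeds; "effort": joint torques, N m; "tool_pos": TCP position; "tool_rot": TCP orientation; "contact_force": force on the tool from outside, world axes, zero at the start; "wrist_torque": the same for the moment, N m; "opening": finger opening in m; "grip_force": force on a finger pad.
Only numpy, scipy, OpenCV 4.12 (cv2) and the standard library are available. Lean on these libraries where they do the work, as an engineer would, in place of code of your own. Each camera call takes 0.05 s, during which the arm holds its last target. There are 200 camera calls.

## Working session

There is one attempt and no reset: what is moved stays moved. The work goes in short steps, Python scripts to look and compute and a tool call to move; the robot and the scene stay as the last step left them, time stands still between calls to the robot, and variables do not carry over. Pictures are saved under pics/ and viewed, at most 13 in all, crops included, and the job is handed in when it is done.

Besides the shell and the picture viewer there is one more tool, called after ">>>" by a JSON object that holds its "method" and its "body", one argument or row to a line. arm_command: Moves the arm, as the interface text tells. Its arguments: {"type":"object","properties":{"increments":{"type":"array","items":{"type":"object","properties":{"slide":{"type":"array","items":{"type":"number"}},"spin":{"type":"number"},"gripper":{"type":"number"}}}},"newtons":{"type":"number"}},"required":["increments"]}

```bash
mkdir -p pics; cat > h.py <<'E'
import numpy as np, cv2
from station import status, imaging, order
from scipy.spatial.transform import Rotation as R
def cam(name):
    o=status.get_obs(); d=imaging.get_image(name)
    if 'view' in d: d['c2w']=np.linalg.inv(np.array(d['view']))
    else:
        T=np.eye(4);T[:3,:3]=R.from_rotvec(o['tool_rot']).as_matrix();T[:3,3]=o['tool_pos']
        d['c2w']=T@np.array(d['mount'])
    return d
def K(d):
    f=200/np.tan(np.radians(d['vfov'])/2)
    return np.array([[f,0,d['cx']],[0,f,d['cy']],[0,0,1]]),np.array([d['k1'],0,0,0.])
def pix2w(d,uv,z):
    k,D=K(d); p=cv2.undistortPoints(np.array(uv,float).reshape(-1,1,2),k,D)[:,0]
    r=np.c_[p[:,0],-p[:,1],-np.ones(len(p))]@d['c2w'][:3,:3].T; c=d['c2w'][:3,3]
    return c+r*((z-c[2])/r[:,2])[:,None]
def w2pix(d,P):
    P=np.atleast_2d(P); v=np.linalg.inv(d['c2w']); q=P@v[:3,:3].T+v[:3,3]; q=q*[1,-1,-1]
    k,D=K(d); return cv2.projectPoints(q,np.zeros(3),np.zeros(3),k,D)[0][:,0]
def save(d,n): cv2.imwrite(f'pics/{n}.png',d['frame'][:,:,::-1])
import pickle
def keep(d,n): pickle.dump({k:d[k] for k in d},open(n+'.pkl','wb'))
def load(n): return pickle.load(open(n+'.pkl','rb'))
E
python3 - <<'E'
from h import *
for n in('top','side'):
    d=cam(n);save(d,n+'0');keep(d,n);print(n,d['c2w'].round(3).tolist(),d['vfov'],d['k1'])
print(status.get_obs())
E
```

```text
top [[0.011, 0.985, -0.172, 0.339], [-1.0, 0.015, 0.02, 0.118], [0.022, 0.172, 0.985, 1.034], [0.0, 0.0, 0.0, 1.0]] 54.51734856694914 -0.09416336218820517
side [[0.752, 0.353, -0.557, -0.15], [-0.66, 0.414, -0.627, -0.618], [0.009, 0.839, 0.544, 0.663], [0.0, 0.0, 0.0, 1.0]] 57.5047971487107 -0.046931241279720495
{'t': 0.1, 'q': array([ 9.99991392e-01,  5.33582283e-02,  1.61415776e+00,  6.51706361e-06,
        1.47601876e+00, -1.19002322e-01]), 'dq': array([-0.00209374, -0.00114063, -0.00140429,  0.00028682, -0.0001349 ,
        0.00085498]), 'effort': array([ 9.09551418e-04, -3.94899273e+01, -3.71362853e+01, -7.85371230e-05,
        3.87180582e-03, -9.35496587e-06]), 'tool_pos': array([0.27263352, 0.56192468, 0.30274341]), 'tool_rot': array([-7.03521406e-01, -3.06112563e+00,  2.86691995e-03]), 'contact_force': array([-0.15601646, -0.0118319 , -0.2725441 ]), 'wrist_torque': array([-0.00059034,  0.03877323, -0.01361569]), 'grip_force': 0.0, 'opening': 0.08572129529915054}
```

View pics/top0.png

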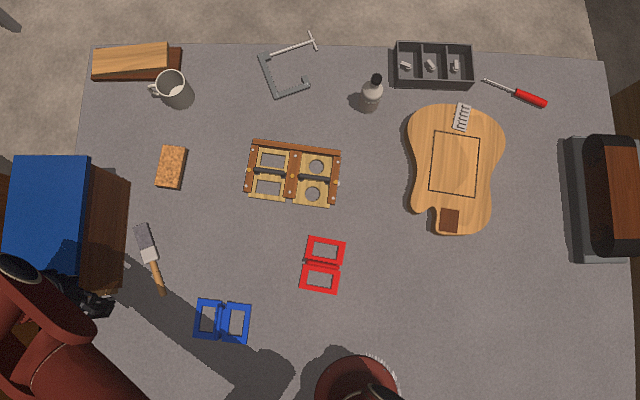

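View pics/side0.png

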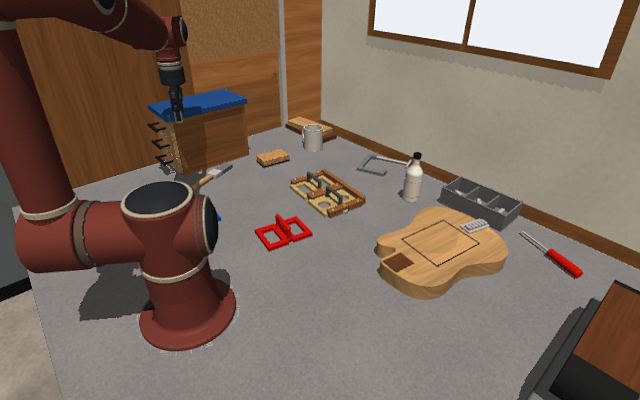

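Top picture: rack at about (292,172). Candidates are the board with rectangular windows in the left bay (270,173), the round-holed one (315,178), the blue one (222,320) and the red one (322,265). The plywood board with rectangular windows in the left bay fits the description. I'll confirm it in a crop. The guitar outline is at about (454,164).

```bash
python3 - <<'E'
from h import *
d=load('top');f=d['frame'][:,:,::-1]
cv2.imwrite('pics/c1.png',cv2.resize(f[132:214,235:350],None,fx=6.9,fy=6.9,interpolation=cv2.INTER_CUBIC))
cv2.imwrite('pics/c2.png',cv2.resize(f[95:240,400:515],None,fx=4,fy=4,interpolation=cv2.INTER_CUBIC))
E
```

```text
(no output)
```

View pics/c1.png

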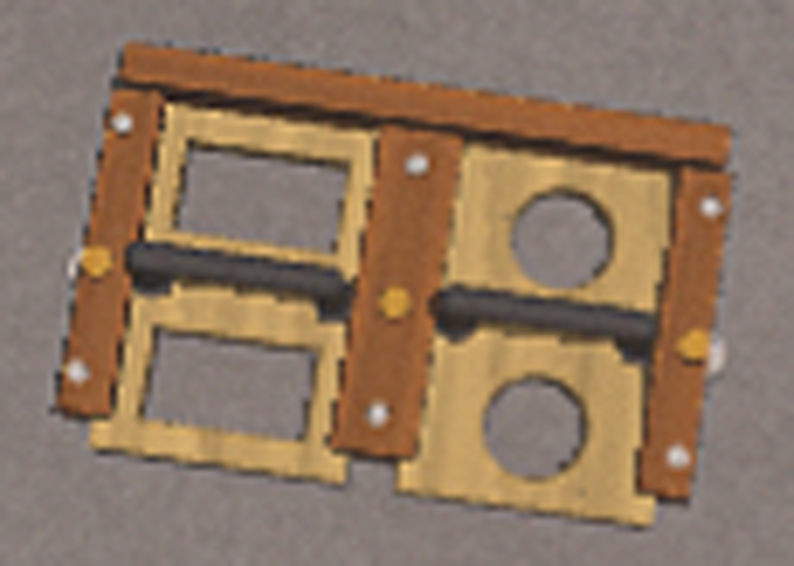

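View pics/c2.png

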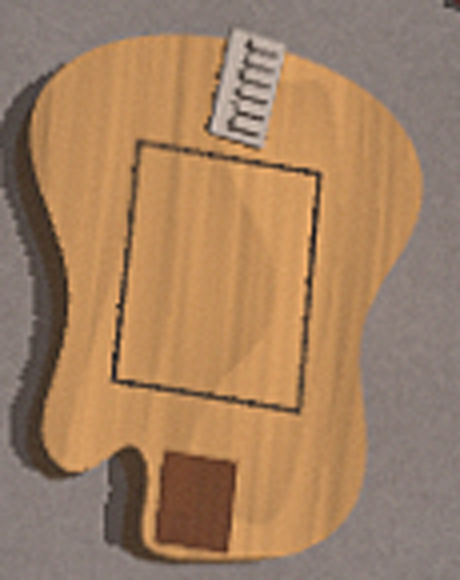

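Confirmed: the left bay holds plywood with two rectangular windows. In crop 1 the bar runs from (140,257) to (345,293). In crop 2 the outline's corners are (139,143), (320,173), (298,410) and (115,381). Measuring now.

```bash
python3 - <<'E'
from h import *
d=load('top')
def m(c,off,s,z): return pix2w(d,(np.array(c,float)+.5)/s-.5+off,z)
def ang(v): return np.degrees(np.arctan2(v[1],v[0])).round(2)
o1=[235,132];s=6.9
fe=m([[92,447],[346,483]],o1,s,.012); print('front edge',fe.round(4).tolist(),np.linalg.norm(fe[1]-fe[0]),ang(fe[0]-fe[1])-90)
rl=m([[57,410],[690,500]],o1,s,.023); print('rail front',rl.round(4).tolist(),np.linalg.norm(rl[1]-rl[0]),ang(rl[0]-rl[1])-90)
w=m([[125,45],[733,128]],o1,s,.03); print('wall',w.round(4).tolist(),np.linalg.norm(w[1]-w[0]),ang(w[0]-w[1])-90)
b=m([[130,257],[352,296]],o1,s,.048);print('bar',b.round(4).tolist(),np.linalg.norm(b[1]-b[0]),b.mean(0).round(4),ang(b[0]-b[1])-90)
a=np.radians(ang(rl[0]-rl[1])-90); ux=np.array([np.cos(a),np.sin(a)]);uy=np.array([-ux[1],ux[0]])
rf=rl.mean(0)[:2]; print('rackfront',rf,'home pred',rf+.059*ux+.06*uy)
p=m([[139,143],[320,173],[298,410],[115,381]],[400,95],4,.045)
print('outline',p.round(4).tolist(),p.mean(0).round(4),[np.linalg.norm(p[i]-p[(i+1)%4]).round(4) for i in range(4)],ang(p[0]-p[3]),ang(p[1]-p[2]),ang(p[0]-p[1])-90)
g=m([[210,134],[262,148]],[400,95],4,.045);print('bridge near edge',g.round(4).tolist())
o=status.get_obs();M=R.from_rotvec(o['tool_rot']).as_matrix();print(M.round(3).tolist(),ang(M[:,1]))
E
```

```text
front edge [[0.5146, 0.291, 0.012], [0.502, 0.1923, 0.012]] 0.0995746939780499 -7.269999999999996
rail front [[0.5269, 0.3033, 0.023], [0.4957, 0.0599, 0.023]] 0.24536303821262198 -7.319999999999993
wall [[0.6713, 0.2824, 0.03], [0.6415, 0.0442, 0.03]] 0.24002500425827278 -7.1299999999999955
bar [[0.5816, 0.2738, 0.048], [0.5677, 0.1894, 0.048]] 0.08557173233835147 [0.5747 0.2316 0.048 ] -9.319999999999993
rackfront [0.51131086 0.18159732] home pred [0.57747466 0.23359108]
outline [[0.6985, -0.2096, 0.045], [0.6809, -0.3359, 0.045], [0.516, -0.3096, 0.045], [0.5335, -0.186, 0.045]] [ 0.6072 -0.2602  0.045 ] [np.float64(0.1275), np.float64(0.167), np.float64(0.1249), np.float64(0.1667)] -8.14 -9.05 -7.920000000000002
bridge near edge [[0.7065, -0.2596, 0.045], [0.6976, -0.2958, 0.045]]
[[-0.9, 0.437, -0.001], [0.437, 0.9, -0.002], [0.0, -0.002, -1.0]] 64.11
```

>>> {"method": "arm_command", "body": {
  "increments": [
    {"slide": [-0.115,-0.122,0],"spin": 35,"gripper": 1},
    {"slide": [-0.115,-0.122,0],"spin": 35,"gripper": 1},
    {"slide": [-0.115,-0.122,0],"spin": 35,"gripper": 1},
    {"slide": [-0.115,-0.122,0],"spin": 35,"gripper": 1},
    {"slide": [-0.418,-0.163,0],"spin": 71.3,"gripper": 1},
    {"slide": [-0.418,-0.163,0],"spin": 71.3,"gripper": 1},
    {"slide": [-0.418,-0.163,0],"spin": 71.3,"gripper": 1},
    {"slide": [-0.418,-0.163,0],"spin": 71.3,"gripper": 1}
  ]
}}

```text
t: 0.77
tool_pos: [0.4624, 0.3091, 0.3037]
tool_rot: [-2.093, -2.343, 0.0]
contact_force: [0.8, 0.3, 0.2]
opening: 0.0851
grip_force: 0.0
```

```bash
cat > go.py <<'E'
import sys
from h import *
x,y,z,a=map(float,sys.argv[1:5]); o=status.get_obs(); M=R.from_rotvec(o['tool_rot']).as_matrix()
yaw=np.degrees(np.arctan2(M[1,1],M[0,1])); s=(yaw-a+90)%180-90
print('t',round(o['t'],2),'pos',o['tool_pos'].round(4),'yaw',yaw.round(2),'tilt',M[:,2].round(4),'F',o['contact_force'].round(1))
print('slide',(M.T@([x,y,z]-o['tool_pos'])).round(4),'spin',s.round(2),'x,y,z axes',M[:,0].round(3),M[:,1].round(3))
E
python3 go.py .5775 .2333 .30 -7.25
```

```text
t 0.77 pos [0.4624 0.3091 0.3037] yaw 6.47 tilt [-1.e-04  0.e+00 -1.e+00] F [0.8 0.3 0.2]
slide [-0.0883  0.1058  0.0036] spin 13.72 x,y,z axes [-0.113  0.994  0.   ] [ 0.994  0.113 -0.   ]
```

>>> {"method": "arm_command", "body": {
  "increments": [
    {"slide": [-0.088,0.106,0.054],"spin": 13.7},
    {"slide": [-0.088,0.106,0.054],"spin": 13.7},
    {"slide": [-0.088,0.106,0.054],"spin": 13.7},
    {"slide": [-0.088,0.106,0.054],"spin": 13.7},
    {"slide": [-0.088,0.106,0.054],"spin": 13.7},
    {"slide": [-0.088,0.106,0.054],"spin": 13.7}
  ]
}}

```text
validation failed for argument at $.in...
```

```bash
python3 go.py .5775 .2333 .099 -7.25; python3 - <<'E'
from h import *
d=cam('wrist');save(d,'w1');keep(d,'w1')
a=np.radians(-7.25);u=np.array([np.cos(a),np.sin(a)]);v=np.array([-u[1],u[0]]);c=np.array([.5775,.2333])
print('bar ends',w2pix(d,[[*(c+t*v),.045] for t in(-.036,0,.036)]).round(1).tolist())
print('board corners',w2pix(d,[[*(c+i*.07*u+j*.05*v),.012] for i in(-1,1) for j in(-1,1)]).round(1).tolist())
E
```

```text
t 0.77 pos [0.4624 0.3091 0.3037] yaw 6.47 tilt [-1.e-04  0.e+00 -1.e+00] F [0.8 0.3 0.2]
slide [-0.0883  0.1059  0.2046] spin 13.72 x,y,z axes [-0.113  0.994  0.   ] [ 0.994  0.113 -0.   ]
bar ends [[397.2, 270.4], [405.9, 246.4], [415.2, 221.0]]
board corners [[341.6, 256.1], [360.9, 190.7], [434.1, 276.5], [459.9, 214.1]]
```

View pics/w1.png

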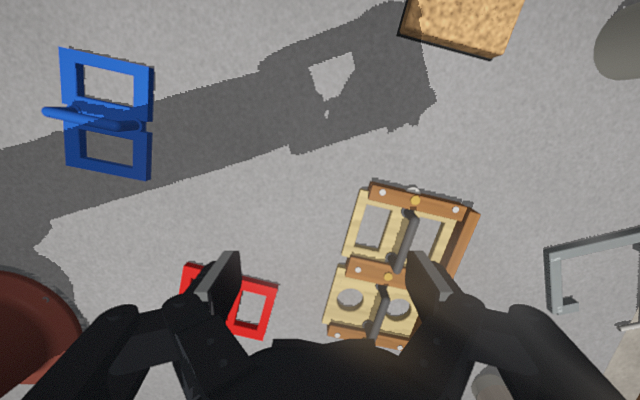

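The move was refused because each row needs a gripper value. Even so, the old-pose wrist view shows the target board at (400,225), with its bar from (400,270) to (413,213). That is within a few pixels of the prediction. Repeating the move.

>>> {"method": "arm_command", "body": {
  "increments": [
    {"slide": [-0.088,0.106,0.054],"spin": 13.7,"gripper": 1},
    {"slide": [-0.088,0.106,0.054],"spin": 13.7,"gripper": 1},
    {"slide": [-0.088,0.106,0.054],"spin": 13.7,"gripper": 1},
    {"slide": [-0.088,0.106,0.054],"spin": 13.7,"gripper": 1},
    {"slide": [-0.088,0.106,0.054],"spin": 13.7,"gripper": 1},
    {"slide": [-0.088,0.106,0.054],"spin": 13.7,"gripper": 1},
    {"slide": [-0.088,0.106,0.054],"spin": 13.7,"gripper": 1}
  ]
}}

```text
t: 1.4
tool_pos: [0.5766, 0.2364, 0.2498]
tool_rot: [-2.35, -2.084, 0.001]
contact_force: [-0.3, 0.4, 0.5]
opening: 0.0851
grip_force: 0.0
```

```bash
python3 go.py .5775 .2333 .099 -7.25; python3 - <<'E'
from h import *
d=cam('wrist');save(d,'w2');keep(d,'w2')
a=np.radians(-7.25);u=np.array([np.cos(a),np.sin(a)]);v=np.array([-u[1],u[0]]);c=np.array([.5775,.2333])
print('bar ends',w2pix(d,[[*(c+t*v),.045] for t in(-.036,0,.036)]).round(1).tolist())
print('board corners',w2pix(d,[[*(c+i*.07*u+j*.05*v),.012] for i in(-1,1) for j in(-1,1)]).round(1).tolist())
E
```

```text
t 1.4 pos [0.5766 0.2364 0.2498] yaw -6.86 tilt [-7.e-04  2.e-04 -1.e+00] F [-0.3  0.4  0.5]
slide [-0.0029  0.0014  0.1508] spin 0.39 x,y,z axes [0.119 0.993 0.   ] [ 0.993 -0.119 -0.001]
bar ends [[324.8, 227.1], [325.1, 194.2], [325.4, 158.7]]
board corners [[265.1, 226.8], [259.9, 140.3], [384.0, 227.6], [390.7, 141.2]]
```

View pics/w2.png

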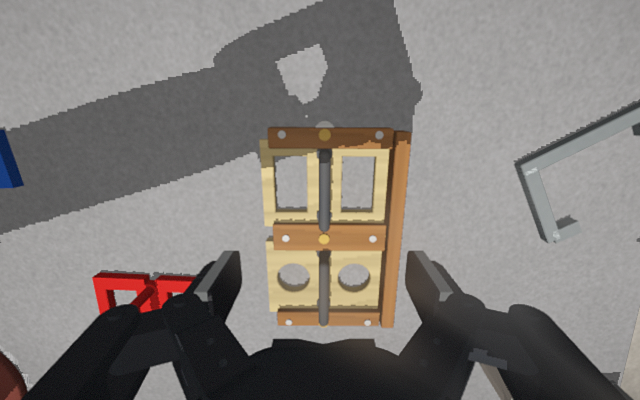

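Bar seen at about (323.5, 150–231), predicted at 325. That's about 1 mm off, so I'm descending.

>>> {"method": "arm_command", "body": {
  "increments": [
    {"slide": [-0.001,0.0,0.035],"spin": 0,"gripper": 1},
    {"slide": [-0.001,0.0,0.07],"spin": 0,"gripper": 1},
    {"slide": [-0.001,0.0,0.1],"spin": 0,"gripper": 1},
    {"slide": [-0.001,0.0,0.1],"spin": 0,"gripper": 1}
  ]
}}

```text
t: 1.78
tool_pos: [0.5721, 0.235, 0.1433]
tool_rot: [-2.345, -2.083, 0.016]
contact_force: [-3.0, 0.1, -0.7]
opening: 0.0856
grip_force: 0.0
```

```bash
python3 go.py .577 .2336 .099 -7.25
```

```text
t 1.78 pos [0.5721 0.235  0.1433] yaw -6.78 tilt [-0.0114 -0.003  -0.9999] F [-3.   0.1 -0.7]
slide [-0.0006  0.0055  0.0442] spin 0.47 x,y,z axes [ 0.118  0.993 -0.004] [ 0.993 -0.118 -0.011]
```

>>> {"method": "arm_command", "body": {
  "increments": [
    {"slide": [0,0,0],"spin": 0,"gripper": 1},
    {"slide": [0,0,0],"spin": 0,"gripper": 1},
    {"slide": [0,0,0],"spin": 0,"gripper": 1}
  ]
}}

```text
t: 2.03
tool_pos: [0.5785, 0.2359, 0.1536]
tool_rot: [2.348, 2.083, 0.008]
contact_force: [-0.0, 0.3, 0.4]
opening: 0.0856
grip_force: 0.0
```

```bash
python3 go.py .577 .2336 .099 -7.25
```

```text
t 2.03 pos [0.5785 0.2359 0.1536] yaw -6.84 tilt [ 0.0055  0.0016 -1.    ] F [-0.   0.3  0.4]
slide [-0.0026 -0.0015  0.0546] spin 0.41 x,y,z axes [0.119 0.993 0.002] [ 0.993 -0.119  0.005]
```

>>> {"method": "arm_command", "body": {
  "increments": [
    {"slide": [-0.002,-0.0005,0.015],"spin": 0.4,"gripper": 1},
    {"slide": [-0.002,-0.0005,0.03],"spin": 0.4,"gripper": 1},
    {"slide": [-0.002,-0.0005,0.042],"spin": 0.4,"gripper": 1},
    {"slide": [-0.002,-0.0005,0.052],"spin": 0.4,"gripper": 1},
    {"slide": [-0.002,-0.0005,0.052],"spin": 0.4,"gripper": 1},
    {"slide": [-0.002,-0.0005,0.052],"spin": 0.4,"gripper": 1},
    {"slide": [-0.002,-0.0005,0.052],"spin": 0.4,"gripper": 1}
  ]
}}

```text
t: 2.62
tool_pos: [0.5769, 0.2332, 0.0989]
tool_rot: [2.357, 2.075, 0.002]
contact_force: [-0.6, 0.2, 0.4]
opening: 0.0854
grip_force: 0.0
```

```bash
python3 go.py .577 .2336 .099 -7.25; python3 - <<'E'
from h import *
d=cam('wrist');save(d,'w3')
E
```

```text
t 2.62 pos [0.5769 0.2332 0.0989] yaw -7.28 tilt [ 1.5e-03  4.0e-04 -1.0e+00] F [-0.6  0.2  0.4]
slide [ 0.0004  0.0001 -0.0001] spin -0.03 x,y,z axes [0.127 0.992 0.001] [ 0.992 -0.127  0.001]
```

View pics/w3.png

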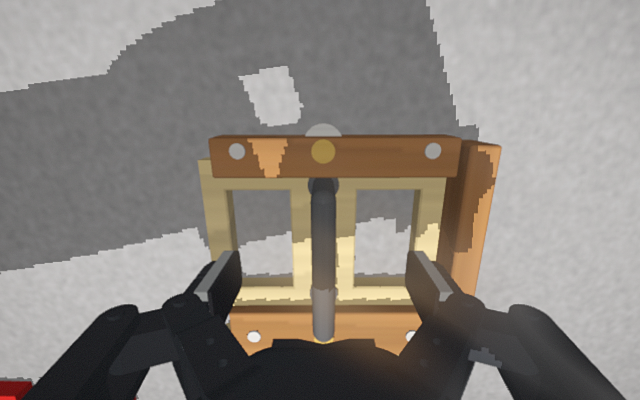

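The wrist view shows the bar upright at x≈323, centred between the fingers. Closing.

>>> {"method": "arm_command", "body": {
  "increments": [
    {"slide": [0,0,0],"spin": 0,"gripper": 0},
    {"slide": [0,0,0],"spin": 0,"gripper": -0.5},
    {"slide": [0,0,0],"spin": 0,"gripper": -1},
    {"slide": [0,0,0],"spin": 0,"gripper": -1},
    {"slide": [0,0,0],"spin": 0,"gripper": -1},
    {"slide": [0,0,0],"spin": 0,"gripper": -1},
    {"slide": [0,0,0],"spin": 0,"gripper": -1},
    {"slide": [0,0,0],"spin": 0,"gripper": -1}
  ],
  "newtons": 80
}}

```text
t: 3.33
tool_pos: [0.5763, 0.233, 0.0981]
tool_rot: [2.358, 2.076, 0.0]
contact_force: [-0.8, -0.1, 1.4]
opening: 0.0095
grip_force: 77.9
```

```bash
python3 go.py .577 .2336 .099 -7.25
```

```text
t 3.33 pos [0.5763 0.233  0.0981] yaw -7.28 tilt [ 2.e-04 -1.e-04 -1.e+00] F [-0.8 -0.1  1.4]
slide [ 0.0007  0.0006 -0.0009] spin -0.03 x,y,z axes [ 0.127  0.992 -0.   ] [ 0.992 -0.127  0.   ]
```

>>> {"method": "arm_command", "body": {
  "increments": [
    {"slide": [0,-0.003,0],"spin": 0,"gripper": -1},
    {"slide": [0,-0.006,0],"spin": 0,"gripper": -1},
    {"slide": [0,-0.009,0],"spin": 0,"gripper": -1},
    {"slide": [0,-0.012,0],"spin": 0,"gripper": -1},
    {"slide": [0,-0.015,0],"spin": 0,"gripper": -1},
    {"slide": [0,-0.018,0],"spin": 0,"gripper": -1},
    {"slide": [0,-0.022,0],"spin": 0,"gripper": -1},
    {"slide": [0,-0.022,0],"spin": 0,"gripper": -1}
  ]
}}

```text
t: 4.0
tool_pos: [0.5555, 0.2356, 0.0989]
tool_rot: [2.356, 2.074, 0.004]
contact_force: [3.0, -1.8, 2.3]
opening: 0.0096
grip_force: 79.3
```

```bash
python3 go.py .4494 .2497 .099 -7.25
```

```text
t 4.0 pos [0.5555 0.2356 0.0989] yaw -7.28 tilt [ 3.9e-03 -1.0e-04 -1.0e+00] F [ 3.  -1.8  2.3]
slide [ 0.0005 -0.107  -0.0005] spin -0.03 x,y,z axes [0.127 0.992 0.   ] [ 0.992 -0.127  0.004]
```

Past the catch with low rubbing. Now I'll pull out a further 115 mm.

>>> {"method": "arm_command", "body": {
  "increments": [
    {"slide": [0,-0.01,0],"spin": 0,"gripper": -1},
    {"slide": [0,-0.022,0],"spin": 0,"gripper": -1},
    {"slide": [0,-0.036,0],"spin": 0,"gripper": -1},
    {"slide": [0,-0.05,0],"spin": 0,"gripper": -1},
    {"slide": [0,-0.064,0],"spin": 0,"gripper": -1},
    {"slide": [0,-0.078,0],"spin": 0,"gripper": -1},
    {"slide": [0,-0.09,0],"spin": 0,"gripper": -1},
    {"slide": [0,-0.1,0],"spin": 0,"gripper": -1}
  ]
}}

```text
t: 4.67
tool_pos: [0.4545, 0.2486, 0.0981]
tool_rot: [2.358, 2.076, 0.001]
contact_force: [2.3, -1.2, 1.9]
opening: 0.0095
grip_force: 79.4
```

>>> {"method": "arm_command", "body": {
  "increments": [
    {"slide": [0,-0.008,0],"spin": 0,"gripper": -1},
    {"slide": [0,-0.016,0],"spin": 0,"gripper": -1},
    {"slide": [0,-0.016,0],"spin": 0,"gripper": -1},
    {"slide": [0,-0.016,0],"spin": 0,"gripper": -1}
  ]
}}

```text
t: 5.0
tool_pos: [0.4381, 0.2509, 0.0981]
tool_rot: [-2.356, -2.075, 0.004]
contact_force: [-3.3, 0.1, 6.4]
opening: 0.0094
grip_force: 80.0
```

```bash
python3 go.py .4494 .2497 .099 -7.25; python3 - <<'E'
from h import *
d=cam('top');f=d['frame'][:,:,::-1]
cv2.imwrite('pics/t2.png',cv2.resize(f[130:290,220:380],None,fx=3.7,fy=3.7,interpolation=cv2.INTER_CUBIC))
E
```

```text
t 5.0 pos [0.4381 0.2509 0.0981] yaw -7.27 tilt [-3.3e-03  3.0e-04 -1.0e+00] F [-3.3  0.1  6.4]
slide [ 0.0002  0.0113 -0.001 ] spin -0.02 x,y,z axes [ 0.127  0.992 -0.   ] [ 0.992 -0.127 -0.003]
```

View pics/t2.png

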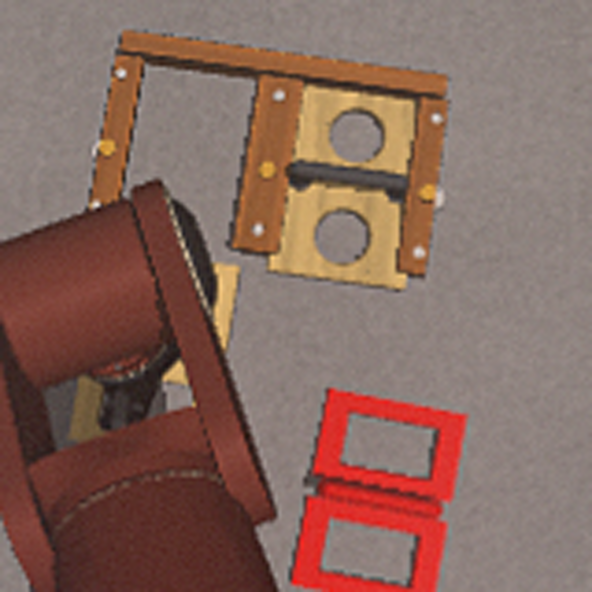

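Board travelled about 139 mm and is wholly clear, seen at crop (100–230, 270–410). The round template is still home. Lifting.

>>> {"method": "arm_command", "body": {
  "increments": [
    {"slide": [0,0,-0.008],"spin": 0,"gripper": -1},
    {"slide": [0,0,-0.025],"spin": 0,"gripper": -1},
    {"slide": [0,0,-0.05],"spin": 0,"gripper": -1},
    {"slide": [0,0,-0.08],"spin": 0,"gripper": -1},
    {"slide": [0,0,-0.11],"spin": 0,"gripper": -1},
    {"slide": [0,0,-0.135],"spin": 0,"gripper": -1},
    {"slide": [0,0,-0.15],"spin": 0,"gripper": -1},
    {"slide": [0,0,-0.15],"spin": 0,"gripper": -1}
  ]
}}

```text
t: 5.72
tool_pos: [0.4408, 0.2511, 0.2521]
tool_rot: [2.356, 2.074, 0.01]
contact_force: [0.8, 0.5, -2.0]
opening: 0.0091
grip_force: 79.1
```

```bash
python3 go.py .6072 -.2602 .25 -8.3
```

```text
t 5.72 pos [0.4408 0.2511 0.2521] yaw -7.28 tilt [ 0.0061  0.0026 -1.    ] F [ 0.8  0.5 -2. ]
slide [-0.4861  0.2299  0.0017] spin 1.02 x,y,z axes [0.127 0.992 0.003] [ 0.992 -0.127  0.006]
```

>>> {"method": "arm_command", "body": {
  "increments": [
    {"slide": [-0.01,0.005,0],"spin": 0,"gripper": -1},
    {"slide": [-0.025,0.012,0],"spin": 0,"gripper": -1},
    {"slide": [-0.045,0.021,0],"spin": 0,"gripper": -1},
    {"slide": [-0.067,0.032,0],"spin": 0,"gripper": -1},
    {"slide": [-0.09,0.043,0],"spin": 0,"gripper": -1},
    {"slide": [-0.113,0.053,0],"spin": 0,"gripper": -1},
    {"slide": [-0.136,0.064,0],"spin": 0,"gripper": -1},
    {"slide": [-0.16,0.076,0],"spin": 0,"gripper": -1}
  ]
}}

```text
t: 6.38
tool_pos: [0.4932, 0.0803, 0.2446]
tool_rot: [-2.356, -2.074, 0.007]
contact_force: [0.5, 0.1, -2.2]
opening: 0.0094
grip_force: 79.0
```

>>> {"method": "arm_command", "body": {
  "increments": [
    {"slide": [-0.023,0.011,0],"spin": 0,"gripper": -1},
    {"slide": [-0.046,0.022,0],"spin": 0,"gripper": -1},
    {"slide": [-0.069,0.033,0],"spin": 0,"gripper": -1},
    {"slide": [-0.092,0.044,0],"spin": 0,"gripper": -1},
    {"slide": [-0.115,0.055,0],"spin": 0,"gripper": -1},
    {"slide": [-0.138,0.066,0],"spin": 0,"gripper": -1},
    {"slide": [-0.161,0.077,0],"spin": 0,"gripper": -1},
    {"slide": [-0.184,0.088,0],"spin": 0,"gripper": -1}
  ]
}}

```text
t: 7.05
tool_pos: [0.557, -0.1132, 0.2444]
tool_rot: [-2.355, -2.072, 0.005]
contact_force: [0.4, -0.2, -2.0]
opening: 0.0095
grip_force: 79.0
```

>>> {"method": "arm_command", "body": {
  "increments": [
    {"slide": [-0.023,0.011,0],"spin": 0.2,"gripper": -1},
    {"slide": [-0.046,0.022,0],"spin": 0.4,"gripper": -1},
    {"slide": [-0.069,0.033,0],"spin": 0.6,"gripper": -1},
    {"slide": [-0.092,0.044,0],"spin": 0.8,"gripper": -1},
    {"slide": [-0.115,0.053,0],"spin": 1,"gripper": -1},
    {"slide": [-0.13,0.06,0],"spin": 1,"gripper": -1},
    {"slide": [-0.14,0.064,0],"spin": 1,"gripper": -1},
    {"slide": [-0.142,0.066,0],"spin": 1,"gripper": -1}
  ]
}}

```text
t: 7.72
tool_pos: [0.6047, -0.2625, 0.2449]
tool_rot: [-2.375, -2.05, 0.003]
contact_force: [-0.1, 0.2, -2.4]
opening: 0.0094
grip_force: 79.0
```

>>> {"method": "arm_command", "body": {
  "increments": [
    {"slide": [0,0,0],"spin": 0,"gripper": -1},
    {"slide": [0,0,0],"spin": 0,"gripper": -1},
    {"slide": [0,0,0],"spin": 0,"gripper": -1},
    {"slide": [0,0,0],"spin": 0,"gripper": -1}
  ]
}}

```text
t: 8.05
tool_pos: [0.6058, -0.2597, 0.2478]
tool_rot: [-2.375, -2.056, 0.0]
contact_force: [0.3, -0.3, -2.1]
opening: 0.0093
grip_force: 79.0
```

```bash
python3 go.py .6072 -.2602 .16 -8.3; python3 - <<'E'
from h import *
d=cam('wrist');save(d,'w4');keep(d,'w4')
c=np.array([.6072,-.2602]);a=np.radians(-8.3);u=np.array([np.cos(a),np.sin(a)]);v=np.array([-u[1],u[0]])
print(w2pix(d,[[*(c+i*.082*u+j*.062*v),.045] for i in(-1,1) for j in(-1,1)]).round(1).tolist())
E
```

```text
t 8.05 pos [ 0.6058 -0.2597  0.2478] yaw -8.21 tilt [-2.e-04  3.e-04 -1.e+00] F [ 0.3 -0.3 -2.1]
slide [-0.0003  0.0015  0.0878] spin 0.09 x,y,z axes [0.143 0.99  0.   ] [ 0.99  -0.143 -0.   ]
[[248.3, 248.1], [237.9, 128.4], [401.8, 248.2], [413.1, 128.6]]
```

View pics/w4.png

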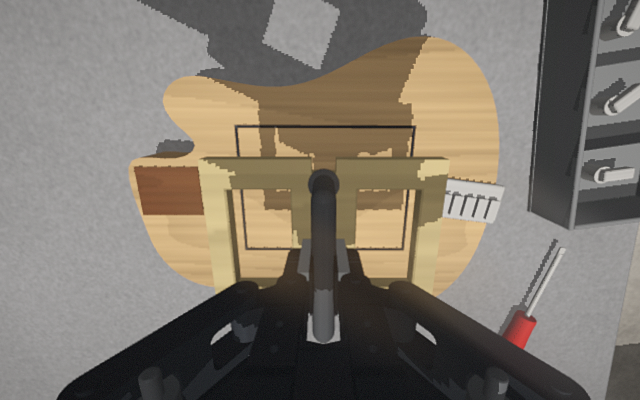

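The wrist view matches the predicted outline: corners (237,127), (414,126), (404,249) and (246,249), within 2 px. I'll check the board's offset in the grip, then descend to about 6 mm above the top.

>>> {"method": "arm_command", "body": {
  "increments": [
    {"slide": [0,0.001,0.01],"spin": 0.1,"gripper": -1},
    {"slide": [0,0.001,0.025],"spin": 0.1,"gripper": -1},
    {"slide": [0,0.001,0.043],"spin": 0.1,"gripper": -1},
    {"slide": [0,0.001,0.061],"spin": 0.1,"gripper": -1},
    {"slide": [0,0.001,0.077],"spin": 0.1,"gripper": -1},
    {"slide": [0,0.001,0.089],"spin": 0.1,"gripper": -1},
    {"slide": [0,0.001,0.096],"spin": 0.1,"gripper": -1},
    {"slide": [0,0.001,0.096],"spin": 0.1,"gripper": -1}
  ]
}}

```text
t: 8.77
tool_pos: [0.6056, -0.26, 0.1487]
tool_rot: [-2.374, -2.05, 0.003]
contact_force: [-0.1, 0.2, -2.2]
opening: 0.0095
grip_force: 79.0
```

>>> {"method": "arm_command", "body": {
  "increments": [
    {"slide": [0,0,0],"spin": 0,"gripper": -1},
    {"slide": [0,0,0],"spin": 0,"gripper": -1},
    {"slide": [0,0,0],"spin": 0,"gripper": -1}
  ]
}}

```text
t: 9.02
tool_pos: [0.6076, -0.2613, 0.1535]
tool_rot: [2.376, 2.051, 0.001]
contact_force: [-0.3, 0.3, -1.4]
opening: 0.0094
grip_force: 79.0
```

```bash
python3 go.py .6072 -.2602 .143 -8.3; python3 - <<'E'
from h import *
d=load('w4')
c=np.array([.6058,-.2597]);a=np.radians(-8.21);u=np.array([np.cos(a),np.sin(a)]);v=np.array([-u[1],u[0]])
print('board far corners, seen (200,159),(449,156)',w2pix(d,[[*(c+i*.07*u+.05*v),.2478-.0865] for i in(-1,1)]).round(1).tolist())
d=cam('wrist');save(d,'w5')
E
```

```text
t 9.02 pos [ 0.6076 -0.2613  0.1535] yaw -8.38 tilt [ 0.0023 -0.0014 -1.    ] F [-0.3  0.3 -1.4]
slide [ 0.001  -0.0006  0.0105] spin -0.08 x,y,z axes [ 0.146  0.989 -0.001] [ 0.989 -0.146  0.002]
board far corners, seen (200,159),(449,156) [[198.3, 162.1], [450.7, 162.0]]
```

View pics/w5.png

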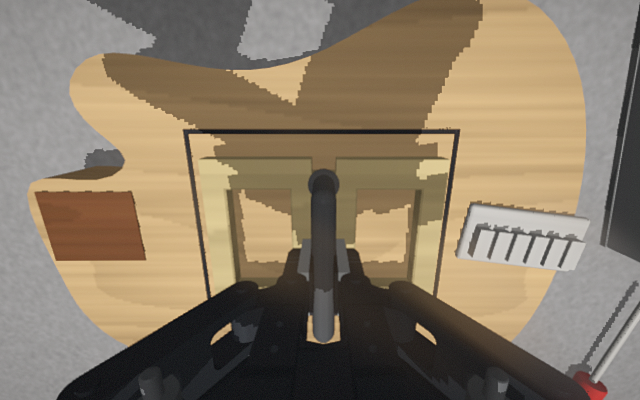

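Board sits centred inside the outline laterally (outline corners (185,130) and (459,130); board 200–448). It sits about 2 mm toward +y in the grip, so I'm correcting by 1 mm and lowering slowly.

>>> {"method": "arm_command", "body": {
  "increments": [
    {"slide": [-0.001,-0.0005,0.001],"spin": 0,"gripper": -1},
    {"slide": [-0.001,-0.0005,0.002],"spin": 0,"gripper": -1},
    {"slide": [-0.001,-0.0005,0.003],"spin": 0,"gripper": -1},
    {"slide": [-0.001,-0.0005,0.004],"spin": 0,"gripper": -1},
    {"slide": [-0.001,-0.0005,0.005],"spin": 0,"gripper": -1},
    {"slide": [-0.001,-0.0005,0.006],"spin": 0,"gripper": -1},
    {"slide": [-0.001,-0.0005,0.006],"spin": 0,"gripper": -1},
    {"slide": [-0.001,-0.0005,0.006],"spin": 0,"gripper": -1}
  ]
}}

```text
t: 9.73
tool_pos: [0.6062, -0.2617, 0.1457]
tool_rot: [-2.378, -2.053, 0.0]
contact_force: [0.2, -0.4, -2.5]
opening: 0.0097
grip_force: 79.0
```

```bash
python3 go.py .6072 -.2602 .143 -8.3
```

```text
t 9.73 pos [ 0.6062 -0.2617  0.1457] yaw -8.39 tilt [-3.e-04  1.e-04 -1.e+00] F [ 0.2 -0.4 -2.5]
slide [0.0017 0.0008 0.0027] spin -0.09 x,y,z axes [0.146 0.989 0.   ] [ 0.989 -0.146 -0.   ]
```

>>> {"method": "arm_command", "body": {
  "increments": [
    {"slide": [0,0.001,0.0005],"spin": 0,"gripper": -1},
    {"slide": [0,0.001,0.001],"spin": 0,"gripper": -1},
    {"slide": [0,0.001,0.0015],"spin": 0,"gripper": -1},
    {"slide": [0,0.001,0.002],"spin": 0,"gripper": -1},
    {"slide": [0,0.001,0.0025],"spin": 0,"gripper": -1},
    {"slide": [0,0.001,0.0025],"spin": 0,"gripper": -1},
    {"slide": [0,0.001,0.0025],"spin": 0,"gripper": -1}
  ]
}}

```text
t: 10.32
tool_pos: [0.6072, -0.2619, 0.1434]
tool_rot: [-2.378, -2.053, 0.0]
contact_force: [-0.4, -0.2, -1.7]
opening: 0.0093
grip_force: 79.0
```

```bash
python3 go.py .6072 -.2602 .143 -8.3
```

```text
t 10.32 pos [ 0.6072 -0.2619  0.1434] yaw -8.38 tilt [-0.  0. -1.] F [-0.4 -0.2 -1.7]
slide [ 0.0017 -0.0003  0.0004] spin -0.08 x,y,z axes [0.146 0.989 0.   ] [ 0.989 -0.146 -0.   ]
```

Not in contact yet. Another 1.2 mm.

>>> {"method": "arm_command", "body": {
  "increments": [
    {"slide": [0,0,0.0003],"spin": 0,"gripper": -1},
    {"slide": [0,0,0.0006],"spin": 0,"gripper": -1},
    {"slide": [0,0,0.0009],"spin": 0,"gripper": -1},
    {"slide": [0,0,0.0012],"spin": 0,"gripper": -1},
    {"slide": [0,0,0.0012],"spin": 0,"gripper": -1},
    {"slide": [0,0,0.0012],"spin": 0,"gripper": -1}
  ]
}}

```text
t: 10.82
tool_pos: [0.6074, -0.262, 0.1431]
tool_rot: [2.377, 2.053, 0.0]
contact_force: [-3.6, 1.9, 5.9]
opening: 0.0094
grip_force: 79.6
```

In contact at about 8 N. Releasing evenly.

>>> {"method": "arm_command", "body": {
  "increments": [
    {"slide": [0,0,0],"spin": 0,"gripper": -0.7},
    {"slide": [0,0,0],"spin": 0,"gripper": -0.5},
    {"slide": [0,0,0],"spin": 0,"gripper": 0},
    {"slide": [0,0,0],"spin": 0,"gripper": 0.5},
    {"slide": [0,0,0],"spin": 0,"gripper": 0.7},
    {"slide": [0,0,0],"spin": 0,"gripper": 0.7},
    {"slide": [0,0,0],"spin": 0,"gripper": 0.7},
    {"slide": [0,0,0],"spin": 0,"gripper": 0.7}
  ],
  "newtons": 20
}}

```text
t: 11.48
tool_pos: [0.6072, -0.2619, 0.1422]
tool_rot: [2.378, 2.053, 0.0]
contact_force: [-0.1, -0.5, -0.8]
opening: 0.0726
grip_force: 0.0
```

>>> {"method": "arm_command", "body": {
  "increments": [
    {"slide": [0,0,-0.01],"spin": 0,"gripper": 0.7},
    {"slide": [0,0,-0.03],"spin": 0,"gripper": 0.7},
    {"slide": [0,0,-0.055],"spin": 0,"gripper": 0.7},
    {"slide": [0,0,-0.08],"spin": 0,"gripper": 0.7},
    {"slide": [0,0,-0.105],"spin": 0,"gripper": 0.7},
    {"slide": [0,0,-0.13],"spin": 0,"gripper": 0.7},
    {"slide": [0,0,-0.15],"spin": 0,"gripper": 0.7},
    {"slide": [0,0,-0.15],"spin": 0,"gripper": 0.7}
  ]
}}

```text
t: 12.15
tool_pos: [0.6091, -0.2629, 0.2999]
tool_rot: [2.37, 2.046, 0.006]
contact_force: [-0.5, -0.3, 1.3]
opening: 0.0724
grip_force: 0.0
```

```bash
python3 - <<'E'
from h import *
d=cam('wrist');save(d,'w6');print(status.get_obs()['tool_pos'],status.get_obs()['opening'])
E
```

```text
[ 0.6083831  -0.26253073  0.29687664] 0.07262770523314423
```

View pics/w6.png

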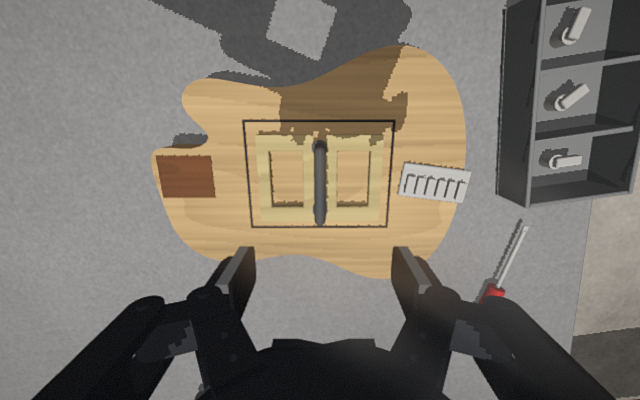

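The board lies flat and released inside the outline: board about (256–384, 134–223), outline (244–395, 121–227). Checking the margins numerically.

```bash
python3 - <<'E'
from h import *
d=cam('wrist');save(d,'w7')
o=pix2w(d,[[244,121],[395,121],[387,226.5],[252,227]],.045)[:,:2]
b=pix2w(d,[[256.5,134.5],[384,134.5],[378.5,222.5],[262,223]],.057)[:,:2]
for p in(o,b):print(p.round(4).tolist(),p.mean(0).round(4),[np.linalg.norm(p[i]-p[(i+1)%4]).round(4) for i in range(4)],np.degrees(np.arctan2(*(p[1]-p[0])[::-1])).round(2))
c=status.get_obs()['tool_pos'][:2];M=R.from_rotvec(status.get_obs()['tool_rot']).as_matrix()[:2,:2]
print((b.mean(0)-o.mean(0))@M)
f=d['frame'][:,:,::-1];cv2.imwrite('pics/w7c.png',cv2.resize(f[105:240,225:410],None,fx=4.3,fy=4.3,interpolation=cv2.INTER_CUBIC))
E
```

```text
[[0.5335, -0.1845], [0.6973, -0.2087], [0.6788, -0.3325], [0.5144, -0.3084]] [ 0.606  -0.2585] [np.float64(0.1655), np.float64(0.1252), np.float64(0.1661), np.float64(0.1254)] -8.4
[[0.5467, -0.2], [0.6817, -0.22], [0.667, -0.3205], [0.531, -0.3006]] [ 0.6066 -0.2603] [np.float64(0.1365), np.float64(0.1015), np.float64(0.1374), np.float64(0.1018)] -8.42
[-0.00165973  0.00084544]
```

View pics/w7c.png

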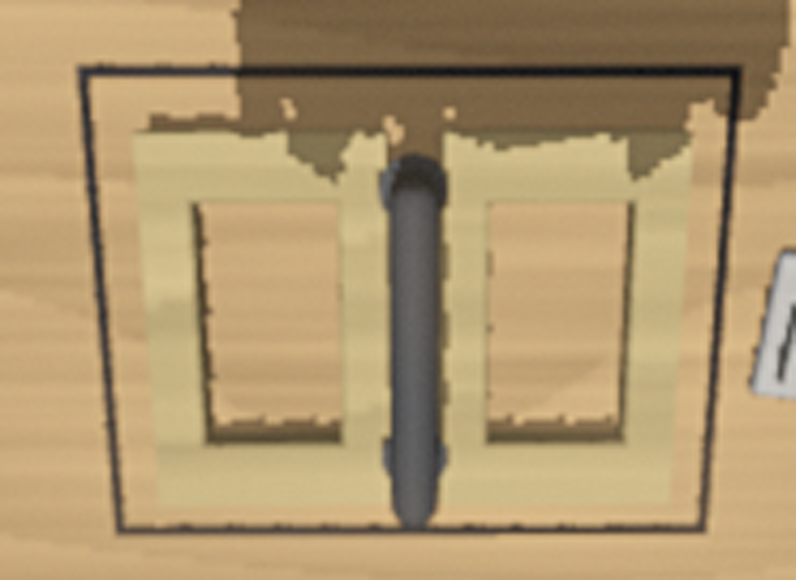

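The board is within 2 mm of the outline's centre, parallel to it, with about 10 mm or more clear all round. Handing in.

```bash
python3 -c "
from station import order
print(order.finish_job())"
```

```text
the job is handed in; nothing more can be done
None
```

The pickup template is out of the rack and lies flat inside the pencilled rectangle, within about 2 mm of its centre and parallel to it; it is let go, nothing else was moved that I could see, and the job was handed in at about 12 s.

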